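Seat the three-armed movement holder on its kinematic base

ROBOT

A 6-joint arm with a two-finger parallel gripper is mounted at the origin on the work surface. World frame = base frame: x ahead of the robot, y to its left, z up, the work surface at z = 0. Lengths are in m, angles in rad, forces in N, time in s.
With the tool pointing down it reaches from about 0.225 to 0.875 m from the base axis. Payload 3.4 kg.
Tool frame: the origin (TCP) lies at the very end of the fingers, on their centre line; the grasp point (between the pads) lies 19 mm behind it; x points along the fingers, y is the direction in which the jaws open and shut, and the axes are right-handed (so a half turn about x gives the same grasp; the last joint's range is limited). The gripper opens to 85 mm and grips with 20 to 120 N. Pads are 22 mm wide; open, the fingers measure 114 mm over their backs; the gripper's body (76 mm by 85 mm) begins 54 mm behind the grasp point. The pads swing forward as they close: fully open they stand 13 mm farther back than shut.
Start: joints at [0.993, 0.276, 1.505, -0, 1.361, -0.121], TCP at [0.254, 0.516, 0.231] pointing down, gripper open.
Joint ranges: [-2.89, 2.89], [-0.75, 2.08], [0.22, 2.7], [-1.18, 4.32], [0.11, 2.71], [-2.7, 2.7]. Speed limits (rad/s): [2.57, 2.57, 3.14, 3.14, 3.14, 3.14].

INTERFACE

Orientations are given as a unit quaternion [w, x, y, z].
In Python, from rig import manip gives the robot as it stands. The module is installed in compiled form; this text tells all that it offers.
- The arm moves only by the tool play_rows, never from a script. Its argument "plan" is a list that holds one entry, the list of rows, each a list of 5 numbers: the closure, from 0 (fully open) to 1 (shut), then the shift along the tool's x, y, z in m, then the turn about the tool's x in degrees. A call has 1 to 12 rows; each row is the pose to reach, as a shift and turn from the pose measured when the call began, along the tool's axes at that moment; what a row does not reach only later rows make up. A row lasts 1/10 s, in which the tool goes at most 50 mm and 8.59 degrees, less where a joint would pass 70% of its speed; a pose out of reach is approached as far as the arm can. A call with a gripper value outside its range is refused whole. The fingers move at their own pace and stop on an object; "grip_force" is the grip in N (left out, the last holds). Time passes only in rows, so rows that repeat a pose let the fingers close. It gives the time, the measured TCP pose, the force and the opening at its end, in the units of the state.
- manip.get_state(): the state, without advancing time (a new reading comes with each control period).
- manip.get_image(name): name is "scene" or "top" or "wrist"; returns (picture, depth): 400x640x3 uint8, red, green, blue; 400x640 float32, m along the optical axis (not along the pixel's ray), 0 where there is no reading.
- manip.camera_params(name): a dict with "intrinsics" (3x3 intrinsics, pixels), "R" (3x3) and "t" (3): a world point X has camera coordinates R X + t; the wrist camera has in their place "mount" (4x4, takes a point from camera to tool coordinates, whose origin is the TCP and whose axes are the tool frame's). Camera axes: x right, y down, z forward; pixel columns grow to the right and rows downward; lengths in m; the calibration is good to about 2 mm. A picture is of the moment at which its call begins: read the wrist's pose just before it. camera_params takes no time and is no camera call.
- manip.sign_off(): hands the job in, once; it reports no verdict.
The state is a dict: "clock": time; "qpos": joint angles; "qd": joint speeds; "effort": joint torques, N m; "position": TCP position; "ee_rot": TCP orientation; "contact_force": force on the tool from outside, world axes, zero at the start; "moment": the same for the moment, N m; "width": finger opening in m.
Only numpy, scipy, OpenCV 4.12 (cv2) and the standard library are available. Lean on these libraries where they do the work, as an engineer would, in place of code of your own. Each camera call takes 0.05 s, during which the arm holds its last target.

TASK

On the watchmaker's bench, pick up the three-armed movement holder by its block and lower it onto the three-armed base, its long arm over the base's long arm, so that its three ball feet settle fully home in the conical cup, the V groove and on the flat pad and it sits level. Do not drop it from a height, leave it there released, and leave the round holder where it stands.

Things in the scene. Friction and masses are not known exactly. Their poses are not given: they have to be found in the camera images.
- stage_grip (a point): Grip point of the loose three-armed holder (0.3-0.6 kg), at its balance point on the axis of its aluminium block: 44 mm along x, 30 mm along y (close the fingers along y), 36 mm high, bare sides, a 28 mm wide, 5 mm high watch movement on top. The point is 10 mm below the block's top, 26 mm above the plate it stands on, 61 mm above the feet's lowest points. z up, x along the long arm.
- stage: The same holder's aluminium plate, 8 mm thick, one long and two short arms 22 mm wide, on three 18 mm steel ball feet. Origin below the grip point, level with the feet's lowest points (bench height at the start); z up, x along the long arm, which ends 71 mm out. Plate from 27 to 35 mm up. Feet centred 9 mm up at (x, y) = (60, 0), (-30, 38), (-30, -38) mm.
- base: Base bolted to the bench: grey plate, one long arm (x) and two short, z up. Origin at bench height, middle. Slippery steel seats: 90-degree cup at (60, 0) mm and V groove at (-30, 38), 44 long, pointing at it, mouths 40 wide, 30 mm up; flat pad at (-30, -38), 42 across, 13.7 mm up. Balls up to 10 mm off slide home. Settled: x axes agree, grip point over the origin, 74.7 mm up.
- round_grip (a point): The other holder, loose, to be left alone: a round aluminium plate 120 mm across on three ball feet, with an equal block (44 x 30 x 36 mm) but no watch movement on it. This point is on the block's axis, 10 mm below the block's top, 61 mm above the bench.
Things that resemble listed ones, but are neither listed nor needed, are in the scene too. Leave any blue look-alike of the stage alone.

How it is judged:
By the outcome, as a careful person would: the job done as asked, in the order asked, and still so for the second after the job is handed in, with the robot touching nothing.
It also fails if it takes over 40 s, if anything falls off the work surface, if the arm or the gripper's body presses on something with over 40 N, if the wrist force passes 120 N, or if a joint passes its speed limit or range.

## Working session

There is one attempt and no reset: what is moved stays moved. The work goes in short steps, Python scripts to look and compute and a tool call to move; the robot and the scene stay as the last step left them, time stands still between calls to the robot, and variables do not carry over. Pictures are saved under pics/ and viewed, and the job is handed in when it is done.

Besides the shell and the picture viewer there is one more tool, called after "Request:" by a JSON object that holds its "api" and its "payload". play_rows: Moves the arm, as the interface text tells. Its arguments: {"type":"object","properties":{"plan":{"type":"array","items":{"type":"array","items":{"type":"array","items":{"type":"number"}}}},"grip_force":{"type":"number"}},"required":["plan"]}

```bash
mkdir -p pics; python3 - <<'E'
from rig import manip
import numpy as np,cv2
for n in ["scene","top"]:
    im,d=manip.get_image(n); cv2.imwrite(f"pics/{n}0.png",im[:,:,::-1]); np.savez(f"{n}0.npz",im=im,d=d)
    p=manip.camera_params(n); print(n,{k:np.round(v,4).tolist() for k,v in p.items()})
p=manip.camera_params("wrist"); print({k:np.round(v,4).tolist() for k,v in p.items()})
print(manip.get_state())
E
```

```text
scene {'intrinsics': [[443.9276, 0.0, 332.4706], [0.0, 443.9276, 196.2498], [0.0, 0.0, 1.0]], 'R': [[-0.462, 0.8866, -0.0193], [0.5681, 0.2792, -0.7741], [-0.681, -0.3686, -0.6327]], 't': [0.2905, -0.2157, 1.4579]}
top {'intrinsics': [[459.1812, 0.0, 320.9355], [0.0, 459.1812, 195.9863], [0.0, 0.0, 1.0]], 'R': [[0.0154, -0.9999, 0.0072], [-0.9942, -0.0161, -0.1062], [0.1063, -0.0055, -0.9943]], 't': [-0.0611, 0.4934, 1.2671]}
{'intrinsics': [[335.7333, 0.0, 317.7487], [0.0, 335.7333, 197.8688], [0.0, 0.0, 1.0]], 'mount': [[-0.0011, -0.3174, 0.9483, -0.1418], [1.0, -0.0007, 0.001, -0.0005], [0.0004, 0.9483, 0.3174, -0.0808], [0.0, 0.0, 0.0, 1.0]]}
{'clock': 0.1, 'qpos': array([ 9.92985930e-01,  2.76557640e-01,  1.50600127e+00,  9.32959581e-06,
        1.36071933e+00, -1.21019537e-01]), 'qd': array([ 0.00010831, -0.00071214, -0.00230586,  0.00066762, -0.00053303,
        0.00013815]), 'effort': array([ 6.92891444e-04, -4.17693830e+01, -2.46405065e+01, -5.10343341e-06,
        5.85298476e-03,  1.09282473e-05]), 'position': array([0.25336775, 0.5156428 , 0.23051356]), 'ee_rot': array([ 0.68853644,  0.15954131,  0.68895054, -0.16065897]), 'contact_force': array([ 0.55693948, -0.39581227,  0.01755726]), 'moment': array([0.02807903, 0.0141577 , 0.02962403]), 'width': 0.08550728093596738}
```

View pics/scene0.png

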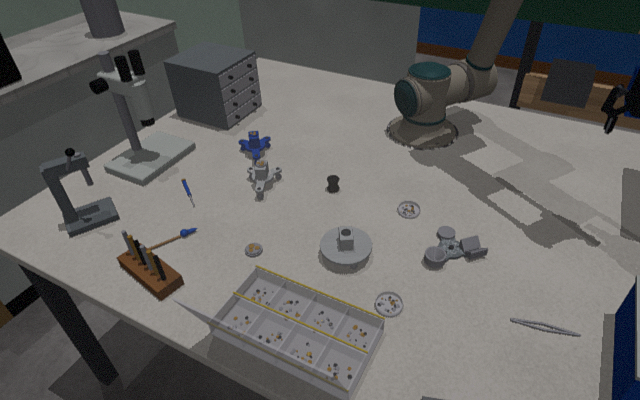

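View pics/top0.png

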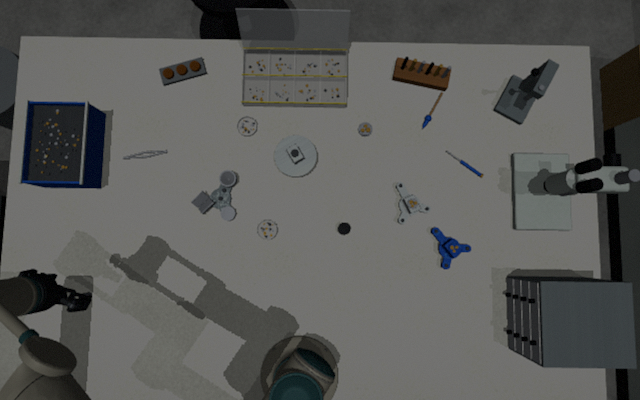

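In the top view, four things could be confused. The silver three-armed holder is at (411,204), the blue look-alike at (451,247), the round holder at (296,156), and the grey base at (218,197). I choose the silver one and check it in close crops.

```bash
python3 - <<'E'
import numpy as np,cv2
z=np.load("top0.npz");im=z['im'];
def c(x,y,r=35,s=5): 
    a=im[y-r:y+r,x-r:x+r,::-1]; a=np.clip(a.astype(float)*1.6,0,255).astype(np.uint8); return cv2.resize(a,None,fx=s,fy=s,interpolation=cv2.INTER_NEAREST)
cv2.imwrite("pics/crop1.png",np.hstack([c(411,204),c(218,197)]))
E
```

```text
(no output)
```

View pics/crop1.png

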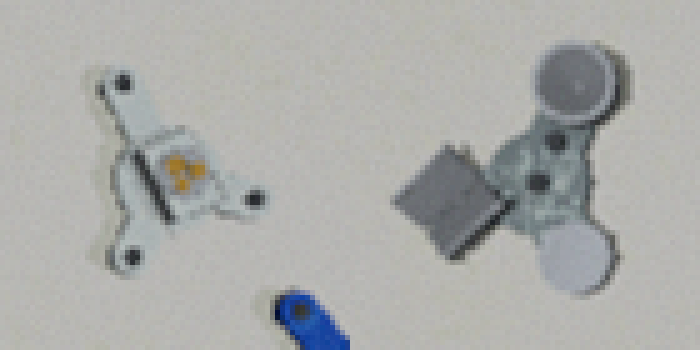

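```bash
cat > h.py <<'E'
import numpy as np
from rig import manip
from scipy.spatial.transform import Rotation as Ro
def rayplane(p,uv,z,R=None,t=None):
    K=p['intrinsics'];R=p['R'] if R is None else R;t=p['t'] if t is None else t
    d=R.T@np.linalg.solve(K,[uv[0],uv[1],1]);c=-R.T@t
    return c+d*(z-c[2])/d[2]
def fit(L,W):
    L=np.array(L)[:,:2];W=np.array(W)[:,:2];l=L.mean(0);w=W.mean(0)
    a=(L-l);b=(W-w);th=np.arctan2((a[:,0]*b[:,1]-a[:,1]*b[:,0]).sum(),(a*b).sum())
    R=np.array([[np.cos(th),-np.sin(th)],[np.sin(th),np.cos(th)]])
    o=w-R@l; res=np.linalg.norm((R@L.T).T+o-W,axis=1)
    return o,th,res
LOC=np.array([[60,0],[-30,38],[-30,-38]])/1000
def Rq(q): return Ro.from_quat([q[1],q[2],q[3],q[0]]).as_matrix()
def wristcam(s):
    p=manip.camera_params("wrist");M=np.array(p['mount']);T=np.eye(4);T[:3,:3]=Rq(s['ee_rot']);T[:3,3]=s['position']
    C=T@M; R=C[:3,:3].T; t=-R@C[:3,3]; p=dict(p);p['R']=R;p['t']=t; return p
E
python3 - <<'E'
from h import *
p=manip.camera_params("top")
for nm,px,zs in [("stage",[(400.6,185.4),(402.2,220.4),(426.8,208.6)],[.036]*3),("stage2",[(400.6,185.4),(426.8,208.6),(402.2,220.4)],[.036]*3),("base",[(227.8,178.4),(203,202),(228.6,213.6)],[.03,.03,.0137])]:
    W=[rayplane(p,u,z) for u,z in zip(px,zs)]
    print(nm,np.round(W,4).tolist(),[x if np.isscalar(x) else np.round(x,4) for x in fit(LOC,W)])
s=manip.get_state();R=Rq(s['ee_rot']);print(R.round(3))
E
```

```text
stage [[0.5268, -0.2764, 0.036], [0.4286, -0.2805, 0.036], [0.4627, -0.3494, 0.036]] [array([ 0.4727, -0.3021]), np.float64(0.44927681380905793), array([0.0003, 0.0007, 0.0005])]
stage2 [[0.5268, -0.2764, 0.036], [0.4627, -0.3494, 0.036], [0.4286, -0.2805, 0.036]] [array([ 0.4727, -0.3021]), np.float64(0.4263718910493705), array([0.0011, 0.0769, 0.0759])]
base [[0.5395, 0.2098, 0.03], [0.4717, 0.2767, 0.03], [0.4414, 0.2071, 0.0137]] [array([0.4842, 0.2312]), np.float64(-0.38354995595533525), array([0.0011, 0.0015, 0.0008])]
[[-0.001  0.441  0.897]
 [-0.001  0.897 -0.441]
 [-1.    -0.002 -0.   ]]
```

Request:
{"api": "play_rows", "payload": {"plan": [[[0, 0.015, -0.32, 0.28, 64], [0, 0.015, -0.32, 0.28, 64], [0, 0.015, -0.32, 0.28, 64], [0, 0.015, -0.32, 0.28, 64], [0, 0.015, -0.32, 0.28, 64], [0, 0.03, -0.637, 0.558, 128], [0, 0.03, -0.637, 0.558, 128], [0, 0.03, -0.637, 0.558, 128], [0, 0.03, -0.637, 0.558, 128], [0, 0.03, -0.637, 0.558, 128], [0, 0.03, -0.637, 0.558, 128], [0, 0.03, -0.637, 0.558, 128]]]}}

```text
clock: 1.3
position: [0.4088, -0.0651, 0.21]
ee_rot: [-0.301, -0.64, -0.3, 0.64]
contact_force: [0.6, 0.9, -0.6]
width: 0.0854
```

```bash
cat > rel.py <<'E'
import sys
from h import *
def rel(tx,ty,tz,head):
    s=manip.get_state();R=Rq(s['ee_rot']);d=R.T@(np.array([tx,ty,tz])-s['position'])
    h=np.degrees(np.arctan2(R[1,2],R[0,2])); turn=-(head-h); turn=(turn+180)%360-180
    print("t",round(s['clock'],2),"pos",s['position'].round(4),"head",h.round(2),"q",s['qpos'].round(2),"w",round(s['width'],4),"F",s['contact_force'].round(1),"down",R[:,0].round(3))
    print("shift",d.round(4),"turn",round(turn,2))
if __name__=="__main__": rel(*map(float,sys.argv[1:]))
E
python3 rel.py 0.473 -0.302 0.2 -154.3
```

```text
t 1.3 pos [ 0.4088 -0.0651  0.21  ] head -129.7 q [-0.33  0.04  1.85 -0.    1.25  0.37] w 0.0854 F [ 0.6  0.9 -0.6] down [-0.    -0.001 -1.   ]
shift [0.0102 0.2007 0.1412] turn 24.6
```

Request:
{"api": "play_rows", "payload": {"plan": [[[0, 0.01, 0.201, 0.141, 24.6], [0, 0.01, 0.201, 0.141, 24.6], [0, 0.01, 0.201, 0.141, 24.6], [0, 0.01, 0.201, 0.141, 24.6], [0, 0.01, 0.201, 0.141, 24.6], [0, 0.01, 0.201, 0.141, 24.6], [0, 0.01, 0.201, 0.141, 24.6], [0, 0.01, 0.201, 0.141, 24.6]]]}}

```text
clock: 2.1
position: [0.4727, -0.3008, 0.1998]
ee_rot: [-0.157, -0.689, -0.158, 0.69]
contact_force: [0.1, -0.2, 0.6]
width: 0.0852
```

```bash
python3 rel.py 0.473 -0.302 0.042 -154.3; python3 - <<'E'
from h import *
import cv2
s=manip.get_state();p=wristcam(s)
im,d=manip.get_image("wrist");np.savez("w1.npz",im=im,d=d,R=p['R'],t=p['t'],K=p['intrinsics'])
# expected grip/feet overlay
o=np.array([.4727,-.3021]);th=.4493;R=np.array([[np.cos(th),-np.sin(th)],[np.sin(th),np.cos(th)]])
im=np.ascontiguousarray(im[:,:,::-1])
for l,z in [((0,0),.071),((.022,.015),.071),((.022,-.015),.071),((-.022,.015),.071),((-.022,-.015),.071)]+[(l,.036) for l in LOC]:
    w=R@np.array(l)+o;c=p['R']@np.r_[w,z]+p['t'];u=p['intrinsics']@c;u=u[:2]/u[2];cv2.circle(im,tuple(int(round(a)) for a in u),3,(0,0,255),1)
cv2.imwrite("pics/w1.png",im)
E
```

```text
t 2.1 pos [ 0.4727 -0.3008  0.1998] head -154.28 q [-0.69  0.27  1.59 -0.    1.28  0.43] w 0.0852 F [ 0.1 -0.2  0.6] down [-0.002  0.001 -1.   ]
shift [1.577e-01 1.400e-03 1.000e-04] turn 0.02
```

View pics/w1.png

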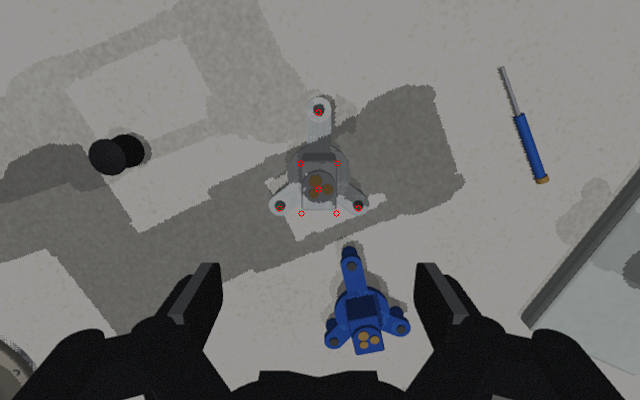

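The overlay of the predicted pose lies on the silver holder within 1–2 px: long-arm screw (319,111), block top about (319,188). Blue look-alike is at (360,310), clear of the fingers. I'll descend now.

Request:
{"api": "play_rows", "payload": {"plan": [[[0, 0.04, 0.001, 0, 0], [0, 0.08, 0.001, 0, 0], [0, 0.11, 0.001, 0, 0], [0, 0.135, 0.001, 0, 0], [0, 0.15, 0.001, 0, 0], [0, 0.156, 0.001, 0, 0], [0, 0.156, 0.001, 0, 0], [0, 0.156, 0.001, 0, 0]]]}}

```text
clock: 2.95
position: [0.4737, -0.3013, 0.0452]
ee_rot: [-0.158, -0.689, -0.157, 0.689]
contact_force: [-0.1, -0.5, 0.5]
width: 0.0857
```

```bash
python3 rel.py 0.473 -0.302 0.043 -154.3; python3 - <<'E'
from h import *
import cv2
im,d=manip.get_image("wrist");cv2.imwrite("pics/w2.png",im[:,:,::-1])
E
```

```text
t 2.95 pos [ 0.4737 -0.3013  0.0452] head -154.19 q [-0.69  0.42  1.8  -0.    0.92  0.43] w 0.0857 F [-0.1 -0.5  0.5] down [ 0.    -0.001 -1.   ]
shift [0.0022 0.0003 0.0009] turn 0.11
```

View pics/w2.png

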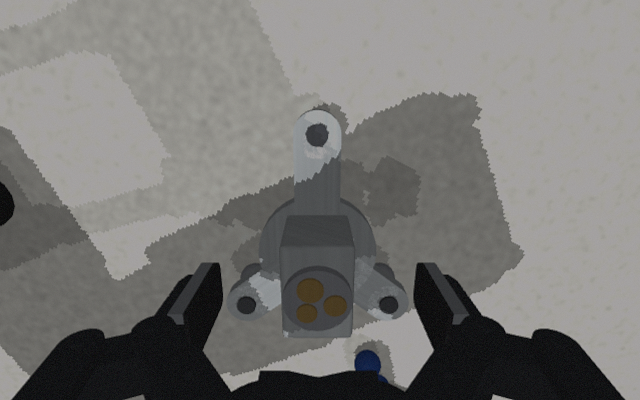

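The block is centred between the pads, with its top face around (318,295) and the fingers at columns 220 and 415. Next I close the gripper.

Request:
{"api": "play_rows", "payload": {"plan": [[[0, 0.002, 0, 0.001, 0], [0.5, 0.002, 0, 0.001, 0], [1, 0.002, 0, 0.001, 0], [1, 0.002, 0, 0.001, 0], [1, 0.002, 0, 0.001, 0], [1, 0.002, 0, 0.001, 0], [1, 0.002, 0, 0.001, 0], [1, 0.002, 0, 0.001, 0], [1, 0.002, 0, 0.001, 0], [1, 0.002, 0, 0.001, 0]]], "grip_force": 60}}

```text
clock: 4.0
position: [0.4729, -0.3019, 0.0436]
ee_rot: [0.158, 0.689, 0.157, -0.689]
contact_force: [-0.9, 0.8, 5.6]
width: 0.0289
```

```bash
python3 rel.py 0.473 -0.302 0.1 -154.3
```

```text
t 4.0 pos [ 0.4729 -0.3019  0.0436] head -154.2 q [-0.69  0.42  1.8  -0.    0.92  0.43] w 0.0289 F [-0.9  0.8  5.6] down [ 0.001 -0.001 -1.   ]
shift [-0.0564  0.0002 -0.    ] turn 0.1
```

Request:
{"api": "play_rows", "payload": {"plan": [[[1, -0.01, 0, 0, 0], [1, -0.03, 0, 0, 0], [1, -0.06, 0, 0, 0], [1, -0.09, 0, 0, 0], [1, -0.12, 0, 0, 0], [1, -0.14, 0, 0, 0], [1, -0.155, 0, 0, 0], [1, -0.16, 0, 0, 0], [1, -0.16, 0, 0, 0], [1, -0.16, 0, 0, 0]]]}}

```text
clock: 5.0
position: [0.4721, -0.3012, 0.2022]
ee_rot: [-0.158, -0.689, -0.158, 0.69]
contact_force: [-0.3, 0.8, -5.7]
width: 0.0292
```

```bash
python3 rel.py 0.484 0.231 0.2 158; python3 - <<'E'
from h import *
import cv2
im,d=manip.get_image("wrist");cv2.imwrite("pics/w3.png",im[:,:,::-1])
E
```

```text
t 5.0 pos [ 0.4721 -0.3012  0.2022] head -154.21 q [-0.69  0.27  1.58 -0.    1.29  0.43] w 0.0292 F [-0.3  0.8 -5.7] down [-0.001  0.    -1.   ]
shift [ 0.0023 -0.474  -0.2423] turn 47.79
```

View pics/w3.png

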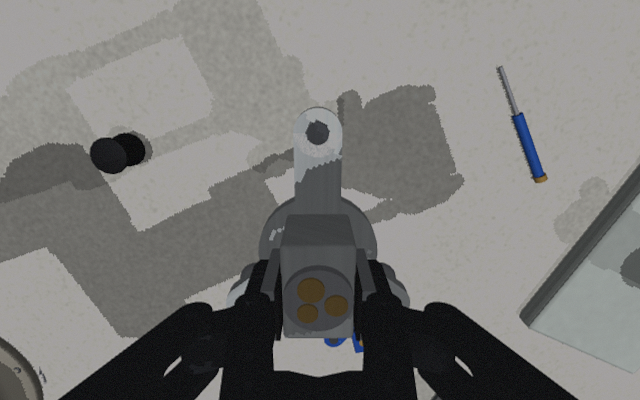

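The holder hangs level in the pads, with its block at (318,290), and the blue one is untouched. The wrist reads about 5.7 N of weight. I'll carry it over now.

Request:
{"api": "play_rows", "payload": {"plan": [[[1, 0, -0.01, -0.005, 1], [1, 0, -0.03, -0.015, 3], [1, 0, -0.06, -0.03, 6], [1, 0, -0.1, -0.05, 10], [1, 0, -0.14, -0.071, 14], [1, 0, -0.18, -0.092, 18], [1, 0, -0.22, -0.112, 22], [1, 0, -0.26, -0.133, 26], [1, 0, -0.3, -0.153, 30], [1, 0, -0.34, -0.174, 34], [1, 0, -0.37, -0.189, 37.5], [1, 0, -0.395, -0.202, 40]]]}}

```text
clock: 6.25
position: [0.481, 0.1445, 0.2011]
ee_rot: [0.088, -0.7, 0.088, 0.703]
contact_force: [0.4, -0.3, -4.5]
width: 0.0291
```

```bash
python3 rel.py 0.484 0.231 0.2 158
```

```text
t 6.25 pos [0.481  0.1445 0.2011] head 165.76 q [0.15 0.19 1.7  0.   1.25 1.97] w 0.0291 F [ 0.4 -0.3 -4.5] down [-0.004  0.001 -1.   ]
shift [ 0.0012 -0.0845  0.0184] turn 7.76
```

```bash
cat > ov.py <<'E'
from h import *
import cv2,sys
def ov(cam,name,o=(.4842,.2312),th=-.3835,extra=[]):
    s=manip.get_state();p=wristcam(s) if cam=="wrist" else manip.camera_params(cam)
    im,d=manip.get_image(cam);np.savez(name+".npz",im=im,d=d,R=p['R'],t=p['t'],K=p['intrinsics'])
    R=np.array([[np.cos(th),-np.sin(th)],[np.sin(th),np.cos(th)]])
    im=np.clip(1.5*im[:,:,::-1].astype(float),0,255).astype(np.uint8).copy()
    pts=[]
    for l,z,r in [(LOC[0],.03,.02),(LOC[2],.0137,.021)]:
        for a in np.arange(0,6.28,.2): pts.append((l+r*np.array([np.cos(a),np.sin(a)]),z))
    for l,z in zip(LOC,[.03,.03,.0137]): pts.append((l,z))
    d_=(LOC[0]-LOC[1]);d_/=np.linalg.norm(d_);n_=np.array([-d_[1],d_[0]])
    for a in(-.022,.022):
        for b in(-.02,.02): pts.append((LOC[1]+a*d_+b*n_,.03))
    for l,z in pts:
        w=R@np.array(l)+np.array(o);c=p['R']@np.r_[w,z]+p['t'];u=p['intrinsics']@c;u=u[:2]/u[2]
        if abs(u).max()<2000: cv2.circle(im,tuple(int(round(a)) for a in u),1,(0,0,255),-1)
    cv2.imwrite("pics/"+name+".png",im); return im
if __name__=="__main__": ov(sys.argv[1],sys.argv[2])
E
python3 ov.py wrist w4
```

```text
(no output)
```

View pics/w4.png

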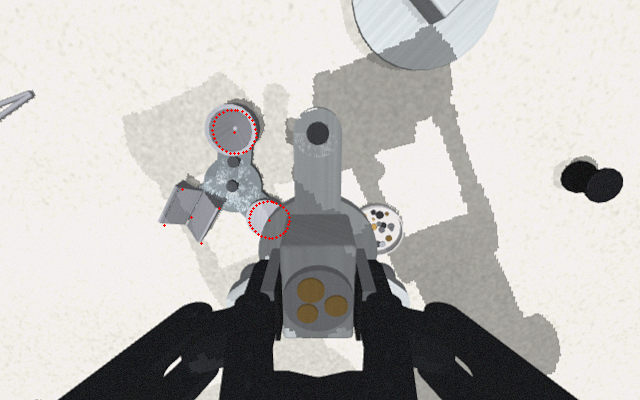

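```bash
python3 - <<'E'
import numpy as np,cv2
im=np.load("w4.npz")['im'][90:260,145:305,::-1]
im=np.clip(im.astype(float)*1.5,0,255).astype(np.uint8)
cv2.imwrite("pics/w4z.png",cv2.resize(im,None,fx=3.5,fy=3.5,interpolation=cv2.INTER_NEAREST))
E
```

```text
(no output)
```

View pics/w4z.png

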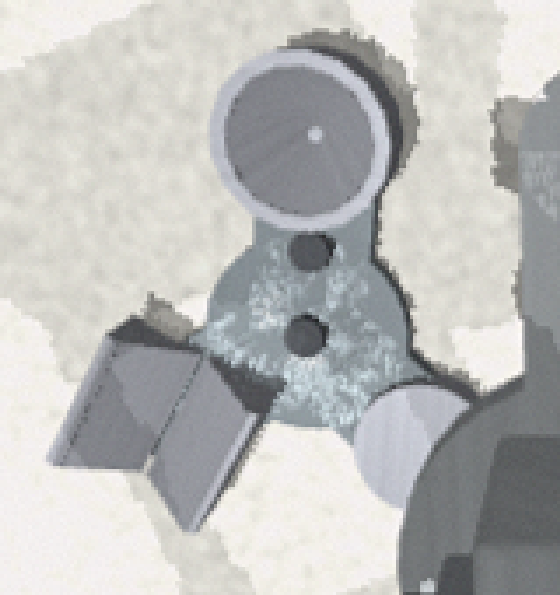

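```bash
python3 - <<'E'
from h import *
z=np.load("w4.npz");p=dict(intrinsics=z['K'],R=z['R'],t=z['t'])
px=[(230.2,129.4),(190.3,212.1),(195.6,207),(267.4,219.2)];zs=[.03,.03,.01,.0137]
W=np.array([rayplane(p,u,a) for u,a in zip(px,zs)]);print(W.round(4))
print(fit(LOC,W[[0,1,3]]));print(fit(LOC,W[[0,2,3]]))
# sanity: depth at cup rim
d=z['d'];print("cup rim->",[ (lambda u,v: (p['R'].T@(np.linalg.solve(p['intrinsics'],[u,v,1])*d[v,u]-p['t'])).round(4))(u,v) for u,v in [(206,130),(231,105),(267,212)]])
E
python3 rel.py 0.484 0.231 0.2 158
```

```text
[[0.5429 0.2116 0.03  ]
 [0.4754 0.2769 0.03  ]
 [0.4739 0.2791 0.01  ]
 [0.4433 0.2087 0.0137]]
(array([0.48717984, 0.23238499]), np.float64(-0.3866094684020512), array([0.00179734, 0.0026204 , 0.0018117 ]))
(array([0.48669476, 0.23314404]), np.float64(-0.38216591152806256), array([0.00094379, 0.0010019 , 0.00145683]))
cup rim-> [array([0.5478, 0.2335, 0.0294]), array([0.5633, 0.204 , 0.0292]), array([0.4508, 0.2071, 0.0125])]
t 6.3 pos [0.4813 0.1489 0.2012] head 165.74 q [0.16 0.19 1.7  0.01 1.25 1.97] w 0.0293 F [-0.1  5.4 -5.6] down [-0.003  0.007 -1.   ]
shift [ 0.0018 -0.0802  0.0176] turn 7.74
```

Request:
{"api": "play_rows", "payload": {"plan": [[[1, 0, -0.03, 0.006, 3], [1, 0, -0.055, 0.011, 5], [1, 0, -0.072, 0.014, 7], [1, 0, -0.08, 0.016, 7.7], [1, 0.001, -0.082, 0.016, 7.7], [1, 0.001, -0.082, 0.016, 7.7], [1, 0.001, -0.082, 0.016, 7.7], [1, 0.001, -0.082, 0.016, 7.7]]]}}

```text
clock: 7.1
position: [0.486, 0.2314, 0.2008]
ee_rot: [0.137, -0.692, 0.133, 0.696]
contact_force: [-0.8, -0.1, -5.0]
width: 0.0288
```

```bash
python3 rel.py 0.486 0.232 0.1 158; python3 -c "
from ov import *
a=ov('wrist','w5');b=ov('top','t5');c=ov('scene','s5',)
f=lambda im,x,y,r: cv2.resize(im[y-r:y+r,x-r:x+r],(400,400),interpolation=0)
cv2.imwrite('pics/ts5.png',np.hstack([f(b,218,190,45),f(c,455,235,50)]))
"
```

```text
t 7.1 pos [0.486  0.2314 0.2008] head 157.99 q [0.31 0.24 1.63 0.01 1.27 2.26] w 0.0288 F [-0.8 -0.1 -5. ] down [-0.003  0.006 -1.   ]
shift [ 1.008e-01 -1.000e-04 -3.000e-04] turn -0.01
```

View pics/w5.png

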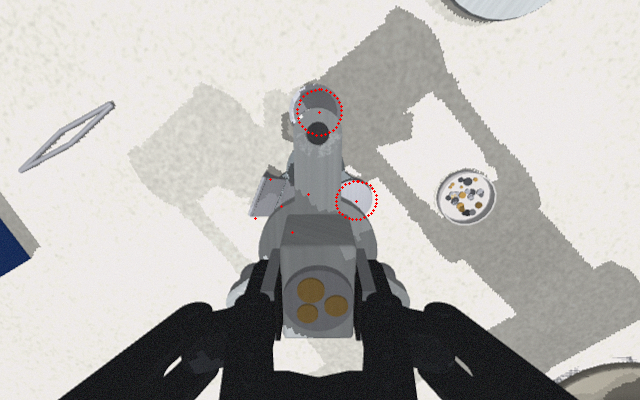

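View pics/ts5.png

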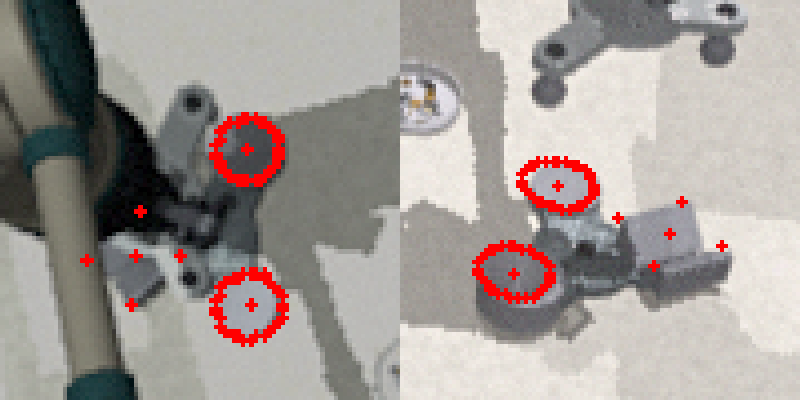

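Wrist and top estimates of the base agree to about 3 mm, with the cup at wrist pixel (316,108) and the overlay at (319,112). That is well inside the 10 mm capture range, so I use a blended target and start lowering.

Request:
{"api": "play_rows", "payload": {"plan": [[[1, 0.01, -0.001, 0, 0], [1, 0.035, -0.001, 0, 0], [1, 0.065, -0.001, 0, 0], [1, 0.09, -0.001, -0.001, 0], [1, 0.108, -0.001, -0.001, 0], [1, 0.115, -0.001, -0.001, 0], [1, 0.118, -0.001, -0.001, 0], [1, 0.118, -0.001, -0.001, 0], [1, 0.118, -0.001, -0.001, 0], [1, 0.118, -0.001, -0.001, 0]]]}}

```text
clock: 8.25
position: [0.4878, 0.2334, 0.084]
ee_rot: [0.137, -0.693, 0.132, 0.695]
contact_force: [0.1, -0.1, -6.2]
width: 0.029
```

```bash
python3 rel.py 0.4868 0.2326 0.0573 158; python3 -c "
from ov import *
a=ov('wrist','w6',o=(.4868,.2326));c=ov('scene','s6',)
f=lambda im,x,y,r: cv2.resize(im[y-r:y+r,x-r:x+r],(400,400),interpolation=0)
cv2.imwrite('pics/ws6.png',np.hstack([f(a,318,180,100),f(c,455,220,50)]))
"
```

```text
t 8.25 pos [0.4878 0.2334 0.084 ] head 158.0 q [0.31 0.35 1.8  0.01 0.99 2.26] w 0.029 F [ 0.1 -0.1 -6.2] down [-0.001  0.007 -1.   ]
shift [0.0267 0.0013 0.0006] turn 0.0
```

View pics/ws6.png

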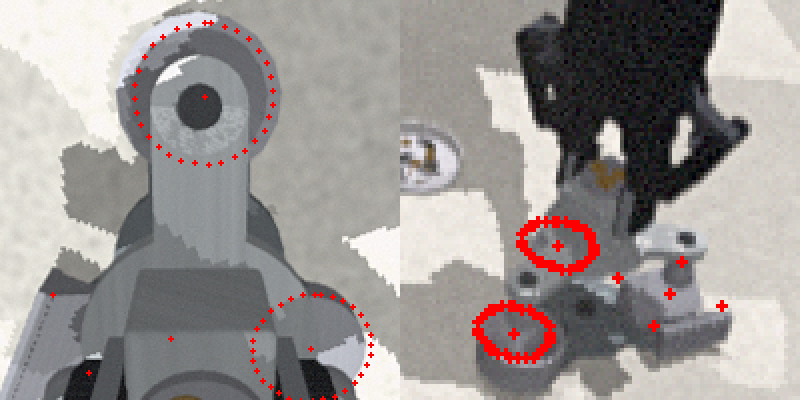

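```bash
python3 - <<'E'
from h import *
z=np.load("w6.npz");p=dict(intrinsics=z['K'],R=z['R'],t=z['t'])
s=manip.get_state();R=Rq(s['ee_rot'])
for v in (124,126,128):
    W=rayplane(p,(317.3,v),.03);print(W.round(4),"in tool",(R.T@(W-s['position'])).round(4))
im=np.clip(z['im'][70:240,240:400,::-1].astype(float)*1.5,0,255).astype(np.uint8)
import cv2;cv2.imwrite("pics/w6z.png",cv2.resize(im,None,fx=3.5,fy=3.5,interpolation=0))
E
```

```text
[0.5448 0.2106 0.03  ] in tool [ 0.0534 -0.0001 -0.0619]
[0.5438 0.211  0.03  ] in tool [ 0.0534 -0.0001 -0.0607]
[0.5427 0.2115 0.03  ] in tool [ 0.0534 -0.0001 -0.0596]
```

View pics/w6z.png

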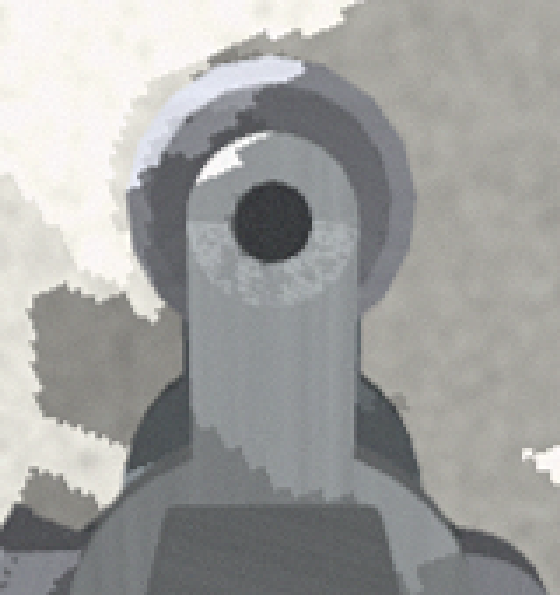

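The cup rim is centred at (317,126.5), which puts it 60 mm along the arm and 0 mm across. The holder is aligned to about 1 mm, so I continue down slowly.

Request:
{"api": "play_rows", "payload": {"plan": [[[1, 0.004, 0, 0, 0], [1, 0.008, 0, 0, 0], [1, 0.012, 0, 0, 0], [1, 0.015, 0, 0, 0], [1, 0.018, 0, 0, 0], [1, 0.02, 0, 0, 0], [1, 0.022, 0, 0, 0], [1, 0.022, 0, 0, 0], [1, 0.022, 0, 0, 0]]]}}

```text
clock: 9.25
position: [0.4875, 0.2334, 0.0617]
ee_rot: [0.137, -0.693, 0.132, 0.695]
contact_force: [-0.3, -0.4, -5.8]
width: 0.0292
```

```bash
python3 rel.py 0.4878 0.2334 0.0573 158;
```

```text
t 9.25 pos [0.4875 0.2334 0.0617] head 158.01 q [0.31 0.37 1.83 0.01 0.94 2.26] w 0.0292 F [-0.3 -0.4 -5.8] down [-0.002  0.007 -1.   ]
shift [ 0.0044 -0.     -0.0003] turn 0.01
```

Request:
{"api": "play_rows", "payload": {"plan": [[[1, 0.001, 0, 0, 0], [1, 0.002, 0, 0, 0], [1, 0.003, 0, 0, 0], [1, 0.003, 0, 0, 0], [1, 0.003, 0, 0, 0]]]}}

```text
clock: 9.75
position: [0.4863, 0.2343, 0.0595]
ee_rot: [0.138, -0.692, 0.132, 0.696]
contact_force: [-5.8, 3.1, 2.9]
width: 0.0292
```

```bash
python3 rel.py 0.4878 0.2334 0.0573 158;
```

```text
t 9.75 pos [0.4863 0.2343 0.0595] head 157.98 q [0.31 0.38 1.83 0.01 0.94 2.26] w 0.0292 F [-5.8  3.1  2.9] down [-0.003  0.009 -1.   ]
shift [ 0.0021  0.0003 -0.0017] turn -0.02
```

Contact: the cup pushes the tool about 6.6 N along +tool z. I yield about 1.5 mm that way and go a little lower.

Request:
{"api": "play_rows", "payload": {"plan": [[[1, 0, 0, 0.001, 0], [1, 0.0005, 0, 0.0015, 0], [1, 0.001, 0, 0.0015, 0], [1, 0.0015, 0, 0.0015, 0], [1, 0.0015, 0, 0.0015, 0]]]}}

```text
clock: 10.25
position: [0.4847, 0.235, 0.0581]
ee_rot: [0.138, -0.692, 0.132, 0.696]
contact_force: [-1.9, 0.1, -1.2]
width: 0.029
```

```bash
python3 rel.py 0.4863 0.2343 0.0573 158; python3 -c "
from h import *
s=manip.get_state();R=Rq(s['ee_rot']);print((R.T@s['contact_force']).round(1),s['moment'].round(2))"
```

```text
t 10.25 pos [0.4847 0.235  0.0581] head 157.97 q [0.32 0.38 1.83 0.01 0.93 2.26] w 0.029 F [-1.9  0.1 -1.2] down [-0.004  0.009 -1.   ]
shift [ 0.0008  0.0001 -0.0017] turn -0.03
[1.2 0.7 1.8] [0.23 0.25 0.01]
```

Request:
{"api": "play_rows", "payload": {"plan": [[[1, 0.0005, 0, 0.0005, 0], [1, 0.001, 0, 0.0005, 0], [1, 0.001, 0, 0.0005, 0], [1, 0.001, 0, 0.0005, 0]]], "grip_force": 20}}

```text
clock: 10.65
position: [0.4844, 0.2353, 0.0576]
ee_rot: [0.138, -0.692, 0.132, 0.696]
contact_force: [-4.1, 0.2, 5.2]
width: 0.0289
```

```bash
python3 rel.py 0.4847 0.235 0.0573 158; python3 -c "
from ov import *
a=ov('wrist','w7',o=(.4847,.235));c=ov('scene','s7',)
f=lambda im,x,y,r: cv2.resize(im[y-r:y+r,x-r:x+r],(400,400),interpolation=0)
cv2.imwrite('pics/ws7.png',np.hstack([f(a,318,180,100),f(c,455,220,50)]))
"
```

```text
t 10.65 pos [0.4844 0.2353 0.0576] head 157.98 q [0.32 0.38 1.83 0.01 0.93 2.26] w 0.0289 F [-4.1  0.2  5.2] down [-0.003  0.009 -1.   ]
shift [ 0.0003  0.0001 -0.0004] turn -0.02
```

View pics/ws7.png

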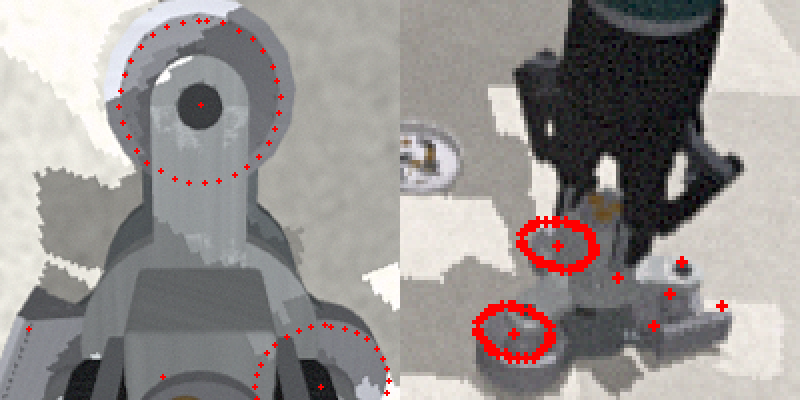

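The holder is over its seats, with the ball in the cup (crop at 200,100), and the supports now carry the weight. I'll release it.

Request:
{"api": "play_rows", "payload": {"plan": [[[0.6, 0, 0, 0, 0], [0.5, 0, 0, 0, 0], [0.3, 0, 0, 0, 0], [0, 0, 0, 0, 0], [0, 0, 0, 0, 0], [0, 0, 0, 0, 0], [0, 0, 0, 0, 0], [0, 0, 0, 0, 0], [0, 0, 0, 0, 0], [0, 0, 0, 0, 0]]]}}

```text
clock: 11.75
position: [0.4844, 0.2352, 0.0576]
ee_rot: [0.138, -0.692, 0.132, 0.696]
contact_force: [0.2, -0.9, 0.6]
width: 0.0852
```

```bash
python3 rel.py 0.4847 0.235 0.2 158; python3 -c "
from ov import *
a=ov('wrist','w8',o=(.4847,.235))"
```

```text
t 11.75 pos [0.4844 0.2352 0.0576] head 157.98 q [0.32 0.38 1.83 0.01 0.93 2.26] w 0.0852 F [ 0.2 -0.9  0.6] down [-0.003  0.009 -1.   ]
shift [-0.1424 -0.0009  0.0005] turn -0.02
```

View pics/w8.png

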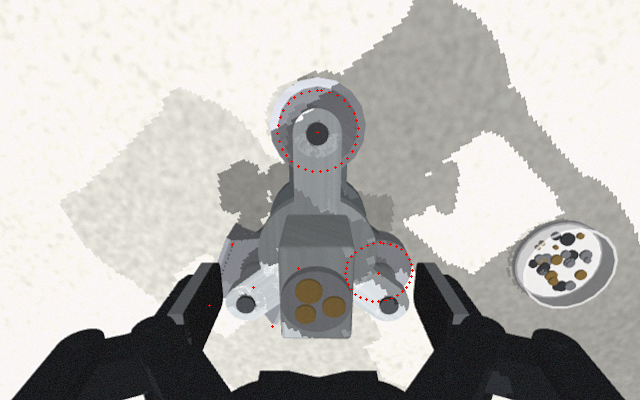

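Request:
{"api": "play_rows", "payload": {"plan": [[[0, -0.005, 0, 0, 0], [0, -0.02, 0, 0, 0], [0, -0.045, 0, 0, 0], [0, -0.075, 0, 0, 0], [0, -0.105, 0, 0, 0], [0, -0.13, 0, 0, 0], [0, -0.145, 0, 0, 0], [0, -0.15, 0, 0, 0], [0, -0.15, 0, 0, 0], [0, -0.15, 0, 0, 0], [0, -0.15, 0, 0, 0]]]}}

```text
clock: 12.9
position: [0.4841, 0.2336, 0.2064]
ee_rot: [0.138, -0.692, 0.133, 0.697]
contact_force: [-0.8, 1.1, 0.9]
width: 0.0856
```

```bash
python3 rel.py 0.4847 0.235 0.2 158; python3 - <<'E'
from ov import *
a=ov('wrist','w9',o=(.4847,.235))
z=np.load("w9.npz");K,R,t,d=z['K'],z['R'],z['t'],z['d']
v,u=np.mgrid[:400,:640];P=np.stack([(u-K[0,2])/K[0,0]*d,(v-K[1,2])/K[1,1]*d,d],-1)
W=(P-t)@R
# in seated frame
o=np.array([.4847,.235]);th=np.radians(-22);c,s=np.cos(th),np.sin(th)
X=W[...,:2]-o;lx=c*X[...,0]+s*X[...,1];ly=-s*X[...,0]+c*X[...,1];h=W[...,2]
ok=d>0
m=ok&(h>.043)&(h<.056)&(np.hypot(lx,ly)<.09)
A=np.c_[lx[m],ly[m],np.ones(m.sum())]
for _ in range(4):
    co=np.linalg.lstsq(A,h[m],rcond=None)[0];r=h[m]-A@co
    k=abs(r)<.0025;A=A[k];mm=np.zeros_like(m);mm[tuple(np.argwhere(m)[k].T)]=True;m=mm
print("plate plane slopes deg",np.degrees(co[:2]).round(2),"h at origin",co[2].round(4),m.sum())
mb=ok&(abs(h)<.01)&(np.hypot(lx,ly)>.09)&(np.hypot(lx,ly)<.2)
A=np.c_[lx[mb],ly[mb],np.ones(mb.sum())];cb=np.linalg.lstsq(A,h[mb],rcond=None)[0];print("bench slopes",np.degrees(cb[:2]).round(2),cb[2].round(4))
mt=ok&(h>.075)&(h<.1)&(np.hypot(lx,ly)<.04);print("top h",np.percentile(h[mt],[10,50,90]).round(4),lx[mt].mean().round(4),ly[mt].mean().round(4))
c=ov('scene','s9',o=(.4847,.235));z=np.load("s9.npz");im=z['im'][:,:,::-1]
f=lambda im,x,y,r: cv2.resize(im[y-r:y+r,x-r:x+r],(400,400),interpolation=0)
cv2.imwrite('pics/ws9.png',np.hstack([f(np.clip(1.5*np.load('w9.npz')['im'][:,:,::-1].astype(float),0,255).astype(np.uint8),318,170,100),f(np.clip(im*1.5,0,255).astype(np.uint8),455,235,45)]))
E
```

```text
t 12.9 pos [0.4841 0.2336 0.2064] head 157.98 q [0.31 0.24 1.62 0.01 1.28 2.27] w 0.0856 F [-0.8  1.1  0.9] down [-0.005  0.008 -1.   ]
shift [ 0.0064 -0.0014 -0.0001] turn -0.02
plate plane slopes deg [ 0.06 -0.  ] h at origin 0.0477 3692
bench slopes [-0.03 -0.02] -0.0008
top h [0.0825 0.0847 0.0888] 0.0045 0.0006
```

View pics/ws9.png

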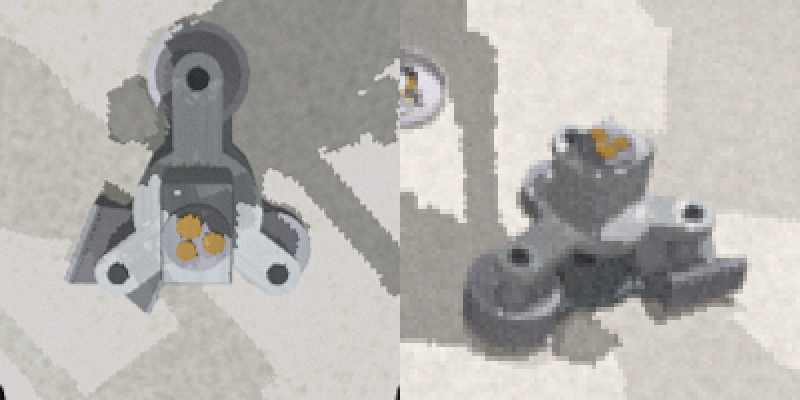

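The plate slopes 0.06°. Its top is 48.5 mm above the bench (expected 48.7), and the block's top is at 84.7 mm as expected. It is home, so I hand in.

```bash
python3 - <<'E'
from rig import manip
print(manip.sign_off(), manip.get_state()['clock'])
E
```

```text
the job is handed in; nothing more can be done
the job is handed in; nothing more can be done
```

I gripped the silver three-armed holder by its block, carried it over and lowered it onto the base with its long arm over the cup. At first contact I moved it about 2 mm back along the arm. I then released it with the seats carrying its weight and backed straight off. The job was handed in at about 13 s.

- **Seating:** in the last wrist depth picture the plate is level to within 0.1°. Its top is 47.7 mm up, or 48.5 mm above the bench as measured (expected 48.7). The block's top is at 84.7 mm, exactly as expected.
- **Forces:** the wrist force reads about zero after release. The highest I read was about 7 N, during contact.
- **Disagreement:** the top and wrist cameras differed by about 3 mm on where the base is. The correction at contact settled this, and it was within the 10 mm the seats can capture.
- **Other holders:** I did not touch the round holder or the blue look-alike, but I did not measure their positions again at the end.

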